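Load the fitting coupler and hold the carrier level

ROBOT

A 6-joint arm with a two-finger parallel gripper is mounted at the origin on the work surface. World frame = base frame: x ahead of the robot, y to its left, z up, the work surface at z = 0. Lengths are in mm, angles in rad, forces in N, time in s.
With the tool pointing down it reaches from about 300 to 875 mm from the base axis. Payload 6.4 kg.
Tool frame: the origin (TCP) lies at the centre of the arm's flange, where the gripper is bolted on; the fingertips stand 166 mm ahead of it and the grasp point (between the pads) lies 147 mm ahead of it; z points along the fingers, x is the direction in which the jaws open and shut, and the axes are right-handed (so a half turn about z gives the same grasp; the last joint's range is limited). The gripper opens to 88 mm and grips with 3 to 60 N. Pads are 18 mm wide; open, the fingers measure 123 mm over their backs; the gripper's body (75 mm by 187 mm) begins 45 mm behind the grasp point.
Start: joints at [0.949, 0.181, 1.607, -0, 1.354, -0.206], TCP at [232.246, 526.027, 404.714] pointing down, gripper open.
Joint ranges: [-2.99, 2.99], [-0.89, 2.07], [0.3, 2.58], [-1.14, 4.28], [0, 2.63], [-3.12, 3.12]. Speed limits (rad/s): [2.57, 2.57, 3.01, 3.14, 3.14, 3.14].

INTERFACE

Orientations are given as a unit quaternion [x, y, z, w].
In Python, from plant import arm, capture gives the robot as it stands.
- The arm moves only by the shell command python3 -m jog 'ROWS' [FORCE]. ROWS is JSON, a list of rows, each an object of numbers: "grip": the opening in per cent of the stroke, from 0 (shut) to 100 (fully open); "tx", "ty", "tz": the shift along the tool's x, y, z in mm; "ax", "ay", "az": the turn, a rotation vector about the tool's x, y, z in degrees. In form: [{"grip": .., "tx": .., "ty": .., "tz": .., "ax": .., "ay": .., "az": ..}, ...]. A call has 1 to 5 rows; each row shifts and turns the commanded pose from where the row before left it, along the tool's axes as they then stand; what a row does not reach is not made up. A row lasts 1/12 s, in which the tool goes at most 41.7 mm and 7.16 degrees, less where a joint would pass 70% of its speed; a pose out of reach is approached as far as the arm can. A call with a gripper value outside its range is refused whole. The fingers move at their own pace and stop on an object; FORCE is the grip in N (left out, the last holds). Time passes only in rows, so rows that do not move let the fingers close. It gives the time, the measured TCP pose, the force and the opening at its end, in the units of the state.
- arm.read_state(): the state, without advancing time (a new reading comes with each control period).
- capture(name): name is "side" or "top" or "wrist"; returns a dict with "img" (420x560x3 uint8, red, green, blue), "depth" (420x560 float32, mm along the optical axis (not along the pixel's ray), 0 where there is no reading), "fx", "fy", "cx", "cy" (pixels), "distortion" ([k1, k2, p1, p2, k3] as OpenCV has them; the pictures are not rectified), "origin" and "orientation" of the camera in the world. Camera axes: x right, y down, z forward; pixel columns grow to the right and rows downward; lengths in mm; the calibration is good to about 2 mm. A picture is of the moment at which its call begins.
- arm.job_done(): hands the job in, once; it reports no verdict.
The state is a dict: "clock": time; "q": joint angles; "dq": joint speeds; "tau": joint torques, N m; "eef_pos": TCP position; "tool_rot": TCP orientation; "wrist_force": force on the tool from outside, world axes, zero at the start; "wrist_torque": the same for the moment, N m; "grip_width": finger opening in mm.
Only numpy, scipy, OpenCV 4.12 (cv2) and the standard library are available. Lean on these libraries where they do the work, as an engineer would, in place of code of your own. Each camera call takes 0.05 s, during which the arm holds its last target.

TASK

Of the two loose metal couplers, put the one that fits into the carrier's empty bore, fully home and let go, while the carrier stands on its pad; leave the coupler that is too thick standing upright on the bench. Then pick the carrier up by its yellow handle, keeping it level all the way, and finish while holding it: the program ends with the gripper still holding the carrier by the handle, still and level, raised at least 10 cm from where it stood, with the coupler in it. Do not disturb the other things on the bench.

Things in the scene. Friction and masses are not known exactly. Their poses are not given: they have to be found in the camera images.
- coupler_a_center (a point): loose plain aluminium coupler with a blue band round its middle, an upright cylinder 24 mm in diameter and 64 mm tall with a slightly tapered foot, about 85 g; stands on the bench. Point at its centre, 32 mm above its foot; z axis along the cylinder, up. Slides into the carrier's bore.
- coupler_b_center (a point): loose coupler of the same look and height (64 mm) but 30 mm in diameter, about 120 g: too thick for the bore; stands on the bench. Point at its centre, 32 mm above its foot; z axis along the cylinder, up. Which of the two couplers stands where changes.
- carrier_bore (a point): centre of the mouth of the empty bore in the carrier's flat top. The bore is 26.5 mm in diameter, slightly chamfered, 22 mm deep with a closed floor; a coupler fully home stands 42 mm proud of the top, its centre 10 mm above this point. z points up out of the bore; axes as the carrier's.
- carrier: loose grey carrier block 90 (x) x 190 (y) x 28 mm (z), about 0.55 kg, with an upright yellow handle in its middle. Origin: centre of its underside. The empty bore lies 60 mm from the middle along +y; a 24 mm coupler fixed for good in the block lies 60 mm along -y, also 42 mm proud of the top. z up.
- carrier_grip (a point): middle of the carrier's grip, 73 mm above its underside and 12 mm below the handle's top edge. The handle is an upright yellow slab along the carrier's y axis, 14 mm thick (x), 70 mm long (y), rising 57 mm above the block: pinch it with one finger on either side along the carrier's x axis. With both couplers in, the carrier balances here. Axes as the carrier's.
- pad: fixed black rubber pad 140 (x) x 230 (y) x 6 mm on which the carrier stands, nearly squarely; origin at the centre of its underside.
- jar: bystander: clear jar with a black lid, 56 mm in diameter, 65 mm tall; origin under its centre.
- screwdriver: bystander: screwdriver with a green handle lying on the bench, its shaft along +x of its frame.
- fan: bystander: black cooling fan 90 x 90 x 37 mm lying flat; origin under its centre.
- tester: bystander: orange hand-held tester 140 x 65 x 30 mm lying flat; origin under its centre.
- blank: bystander: dark steel blanking plate 35 x 160 x 12 mm lying flat; origin under its centre.
Mind the look-alikes: they are no part of the job. There is more than one size of the carrier; the one meant has the size given above. Leave any orange look-alike of the part that bears coupler_a_center alone.

How it is judged (in metres and radians):
On the way:
1. the fitting coupler is fully home in the empty bore and let go, the carrier standing on its pad (horizontal distance between coupler_a_center and carrier_bore below 0.006 m and z of coupler_a_center in the frame of carrier_bore below 0.0135 m and angle between the z axis of coupler_a_center and the z axis of carrier_bore, either way round below 0.12 rad and contact force between coupler_a and the fingers below 0.2 N and height (world z) of carrier_grip below 0.085 m and angle between carrier_grip's own z axis and vertical below 0.05 rad), for 0.2 s.
At the end, for the whole second after the job is handed in: Fingers hold the carrier off its pad, raised 93 mm or more, level within 0.12 rad, still (20 mm/s, 0.12 rad/s); the 24 mm coupler is in the bore, within 3.5 mm of its floor, 6 mm sideways and 0.12 rad, untouched by the fingers; the 30 mm one stands on the bench (tilt under 0.2 rad) (horizontal distance between coupler_a_center and carrier_bore below 0.006 m and z of coupler_a_center in the frame of carrier_bore below 0.0135 m and angle between the z axis of coupler_a_center and the z axis of carrier_bore, either way round below 0.12 rad and height (world z) of coupler_b_center below 0.042 m and angle between coupler_b_center's own z axis and vertical below 0.2 rad and height (world z) of carrier_grip above 0.172 m and angle between carrier_grip's own z axis and vertical below 0.12 rad and linear speed of carrier below 0.02 m/s and angular speed of carrier below 0.12 rad/s and contact force between carrier and the fingers above 1 N and contact force between coupler_a and the fingers below 0.2 N and contact force between carrier and pad below 0.1 N); the arm keeps its last pose, push and grip.
It fails at once if the carrier is tipped by more than 0.3 rad (angle between carrier_grip's own z axis and vertical above 0.3 rad).
It fails at once if a bystander (jar, screwdriver, fan, tester or blanking plate) is moved by more than 30 mm (distance of any of jar, screwdriver, fan, tester, blank from where it was at the start of the episode above 0.03 m).
It also fails if it takes over 51 s, if anything falls off the work surface, if the arm or the gripper's body presses on something with over 40 N, if the wrist force passes 120 N, or if a joint passes its speed limit or range.

## Working session

There is one attempt and no reset: what is moved stays moved. The work goes in short steps, Python scripts to look and compute and a shell command to move; the robot and the scene stay as the last step left them, time stands still between calls to the robot, and variables do not carry over. Pictures are saved under pics/ and viewed, and the job is handed in when it is done.

```bash
ls; mkdir -p pics
cat > h.py <<'E'
import numpy as np, cv2, pickle
from scipy.spatial.transform import Rotation as R
from plant import arm, capture
def snap(name,tag):
    c=capture(name); pickle.dump(c,open(f'pics/{tag}.pkl','wb'))
    cv2.imwrite(f'pics/{tag}.png',c['img'][:,:,::-1]); return c
def load(tag): return pickle.load(open(f'pics/{tag}.pkl','rb'))
def world(c,u,v,z=None,d=None):
    K=np.array([[c['fx'],0,c['cx']],[0,c['fy'],c['cy']],[0,0,1]],float)
    p=cv2.undistortPoints(np.array([[[u,v]]],float),K,np.array(c['distortion'],float))[0,0]
    ray=R.from_quat(c['orientation']).apply([p[0],p[1],1.]); o=np.array(c['origin'],float)
    if z is None:
        if d is None:
            w=c['depth'][int(v)-2:int(v)+3,int(u)-2:int(u)+3]; d=np.median(w[w>0])
        return o+ray*d
    return o+ray*(z-o[2])/ray[2]
def proj(c,P):
    K=np.array([[c['fx'],0,c['cx']],[0,c['fy'],c['cy']],[0,0,1]],float)
    r=R.from_quat(c['orientation']).inv(); X=r.apply(np.atleast_2d(P)-np.array(c['origin']))
    return cv2.projectPoints(X,np.zeros(3),np.zeros(3),K,np.array(c['distortion'],float))[0][:,0]
def crop(c,u0,v0,u1,v1,s,tag):
    i=c['img'][v0:v1,u0:u1,::-1]; cv2.imwrite(f'pics/{tag}.png',cv2.resize(i,None,fx=s,fy=s,interpolation=cv2.INTER_CUBIC))
E
python3 - <<'E'
from h import *
for n in ['side','top','wrist']:
    c=snap(n,n+'0'); print(n,c['origin'],c['orientation'],c['fx'])
s=arm.read_state();print(s)
E
```

```text
pics
side [ 150.85814011 -740.18392206  696.64447303] [ 0.86052722 -0.25128836  0.12314086 -0.42565643] 451.3984864951839
top [ 298.25123893  -87.5996047  1262.21241288] [ 0.71641446 -0.68857935  0.07689876 -0.08182534] 479.47793365073903
wrist [155.80040654 559.36304441 383.10941637] [0.82716358 0.53876012 0.08668991 0.13424903] 316.729470078181
{'clock': 0.15, 'q': array([ 9.48702577e-01,  1.81372985e-01,  1.60774029e+00, -2.43674825e-05,
        1.35378114e+00, -2.06302614e-01]), 'dq': array([-0.000206  , -0.00106712, -0.00193194,  0.00130674, -0.00096405,
       -0.00141567]), 'tau': array([ 3.16269206e-04, -4.34235191e+01, -3.42171657e+01,  7.03643379e-02,
        3.56657349e-02, -6.62877369e-05]), 'eef_pos': array([232.1329622 , 525.86543419, 404.03386927]), 'tool_rot': array([ 8.37827064e-01,  5.45935333e-01, -6.02235356e-04,  2.47182377e-04]), 'wrist_force': array([-0.20927941,  0.17076656, -0.1737678 ]), 'wrist_torque': array([ 0.00439878,  0.0171031 , -0.01726937]), 'grip_width': 87.94429866206522}
```

View pics/side0.png

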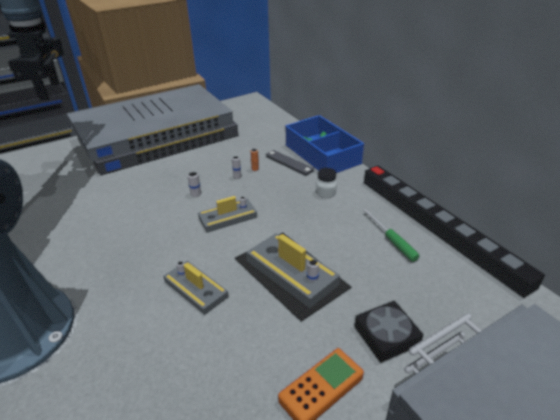

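View pics/top0.png

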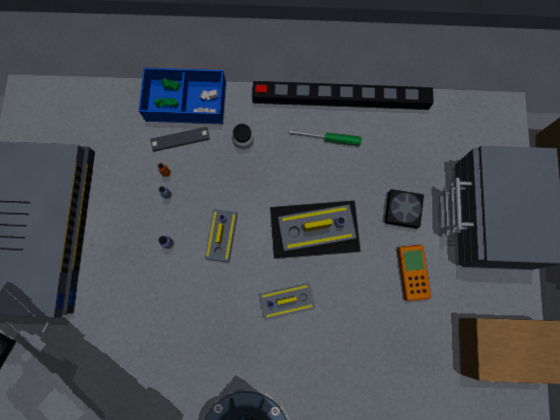

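View pics/wrist0.png

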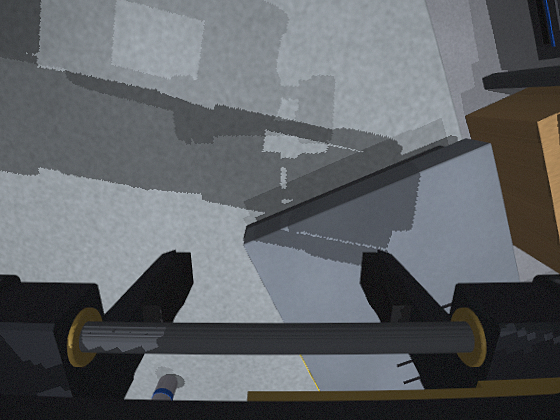

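Run:
```python
from h import *
t=load('top0');s=load('side0')
crop(t,140,150,200,260,5,'t_c'); crop(t,260,190,370,270,7,'t_k')
crop(s,170,135,290,235,6,'s_c'); crop(s,230,220,350,320,6,'s_k')
```

```text
(no output)
```

View pics/t_c.png

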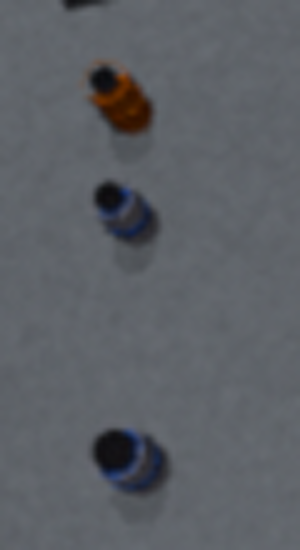

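View pics/t_k.png

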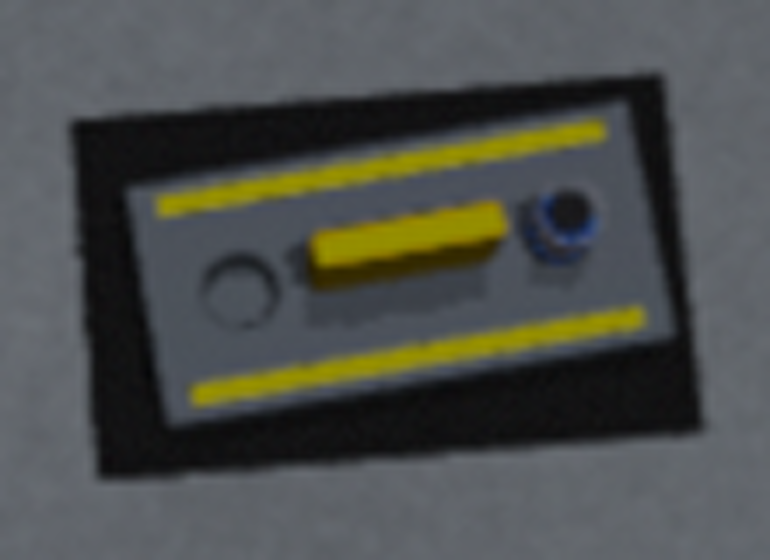

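View pics/s_c.png

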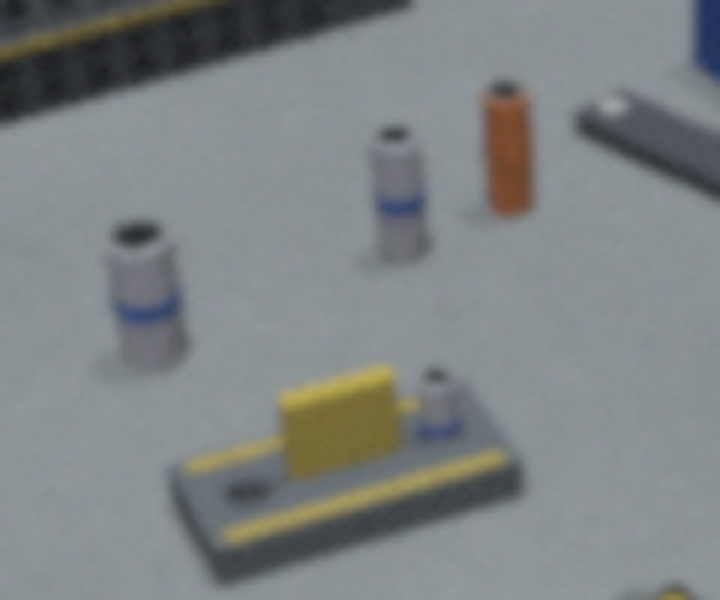

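View pics/s_k.png

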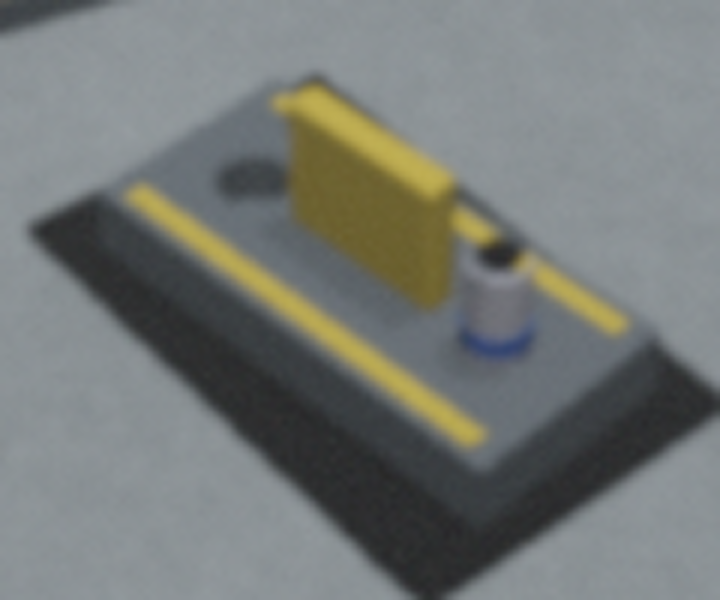

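Run:
```python
from h import *
t=load('top0');s=load('side0')
T=lambda x,y,u0,v0,k:(u0+(x+.5)/k-.5,v0+(y+.5)/k-.5)
for n,p,q in [('a',(109,194),(395,134)),('b',(115,450),(138,234))]:
    print(n,world(t,*T(*p,140,150,5),z=64),world(s,*T(*q,170,135,6),z=64))
    # outline width in top
k=lambda x,y:T(x,y,260,190,7)
print('corners');P=[world(t,*k(*p),z=34) for p in [(127,187),(628,100),(675,340),(168,428)]]
for p in P:print(p)
print('ctr',np.mean(P,0))
print('bore',world(t,*k(240,290),z=34), 'fixed top',world(t,*k(572,212),z=76))
h=[world(t,*k(*p),z=91) for p in [(312,236),(500,202),(506,234),(317,268)]]
for x in h:print(x)
print('handle',np.mean(h,0))
for a,b in [(0,1),(3,2)]:
    for Q in (P,h):
        d=Q[a]-Q[b];print('y axis deg from +y',np.degrees(np.arctan2(-d[0],d[1])),np.linalg.norm(d))
sk=lambda x,y:T(x,y,230,220,6)
print('side bore',world(s,*sk(255,180),z=34),'side fixed',world(s,*sk(500,250),z=76))
for p in [(290,95),(425,190),(452,180),(322,85)]:print('side h',world(s,*sk(*p),z=91))
# other objects
for n,p,z in [('orange',T(102,80,140,150,5),64),('jar',(242,131),65),('smallh',(220,232),70)]:print(n,world(t,*p,z=z))
```

```text
a [604.44237542 245.42017186  64.        ] [603.93335548 245.79804826  64.        ]
b [471.15451457 229.41994164  64.        ] [471.69646128 230.04581884  64.        ]
corners
[548.84022372 -57.99799974  34.        ]
[ 589.56246604 -244.6281869    34.        ]
[ 499.14004006 -262.87907911   34.        ]
[459.13139879 -76.92231759  34.        ]
ctr [ 524.16853215 -160.60689584   34.        ]
bore [ 511.54446604 -101.54157627   34.        ] fixed top [ 537.39527969 -219.50294797   76.        ]
[ 522.0642138 -125.7408014   91.       ]
[ 536.99025894 -192.18932853   91.        ]
[ 525.49322527 -194.52804267   91.        ]
[ 510.61155537 -127.86287223   91.        ]
handle [ 523.78981334 -160.08026121   91.        ]
y axis deg from +y 12.308874091924036 191.02127572482587
y axis deg from +y 12.659967958196534 68.10428460932427
y axis deg from +y 12.142107528673256 190.21200943294227
y axis deg from +y 12.583823316260773 68.30599570435352
side bore [ 511.72275533 -103.50200927   34.        ] side fixed [ 539.3601792  -216.83061089   76.        ]
side h [ 513.08794651 -127.45678549   91.        ]
side h [ 525.45328708 -192.74759188   91.        ]
side h [ 535.71015136 -193.49765538   91.        ]
side h [ 525.19016251 -128.8790291    91.        ]
orange [665.86127814 255.12082023  64.        ]
jar [769.87507181  46.02621175  65.        ]
smallh [495.37354222  84.76904303  70.        ]
```

```bash
cat >> h.py <<'E'
def plan(x,y,z,yaw=None):
    s=arm.read_state(); r=R.from_quat(s['tool_rot']); m=r.as_matrix()
    d=r.inv().apply(np.array([x,y,z])-s['eef_pos'])
    cy=np.degrees(np.arctan2(m[1,0],m[0,0]))
    # upright correction incl. yaw
    if yaw is None: yaw=cy
    g=R.from_euler('z',yaw,degrees=True)*R.from_rotvec([np.pi,0,0])
    rv=np.degrees((r.inv()*g).as_rotvec())
    print('t',s['clock'],'pos',s['eef_pos'].round(1),'yaw',cy.round(2),'F',s['wrist_force'].round(1),'w',round(s['grip_width'],1))
    print('total tool shift',d.round(1),'rows>=',round(np.linalg.norm(d)/41.7,1),'turn',rv.round(2),'rows>=',round(np.linalg.norm(rv)/7.16,1))
E
python3 - <<'E'
from h import *
plan(604.2,245.6,404)
s=arm.read_state(); w=load('wrist0'); r=R.from_quat(s['tool_rot']).inv()
print('cam in tool',r.apply(w['origin']-s['eef_pos']),(r*R.from_quat(w['orientation'])).as_matrix().round(3))
E
```

```text
t 0.15 pos [232.1 525.9 404. ] yaw 66.18 F [-0.2  0.2 -0.2] w 87.9
total tool shift [-1.061e+02  4.536e+02  1.000e-01] rows>= 11.2 turn [-0.01  0.07 -0.  ] rows>= 0.0
cam in tool [ -0.16104153 -83.35384985  20.94496253] [[ 1.    -0.001 -0.   ]
 [ 0.001  0.949  0.316]
 [-0.    -0.316  0.949]]
```

```bash
python3 -m jog '[{"tx":-8.8,"ty":37.8},{"tx":-8.8,"ty":37.8},{"tx":-8.8,"ty":37.8},{"tx":-8.8,"ty":37.8},{"tx":-8.8,"ty":37.8}]' 20 && python3 -m jog '[{"tx":-8.8,"ty":37.8},{"tx":-8.8,"ty":37.8},{"tx":-8.8,"ty":37.8},{"tx":-8.8,"ty":37.8},{"tx":-8.8,"ty":37.8,"tz":20}]' && python3 -m jog '[{"tx":-9,"ty":37.8,"tz":10},{"tx":-9,"ty":37.8,"tz":10},{"tz":40},{"tz":20},{}]'
python3 - <<'E'
from h import *
plan(604.2,245.6,220)
c=snap('wrist','w1'); print(proj(c,[[604.2,245.6,64],[604.2,245.6,0]]))
E
```

```text
t 0.15 pos [232.1 525.9 404. ] yaw 66.18 F [-0.2  0.2 -0.2] w 87.9
total tool shift [-105.9  453.6  184.1] rows>= 12.0 turn [-0.01  0.07 -0.  ] rows>= 0.0
[[207.99075608 471.09188979]
 [215.19006878 431.59024708]]validation failed for argument at $[0]...
```

View pics/w1.png

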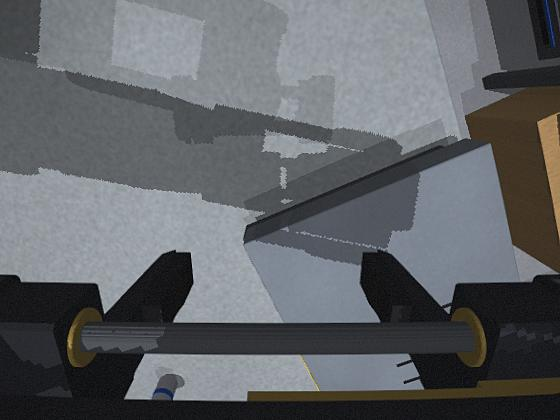

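The picture is unchanged, because the call was refused. The rows need all their keys.

```bash
python3 -m jog '[{"grip":100,"tx":-8.8,"ty":37.8,"tz":0,"ax":0,"ay":0,"az":0},{"grip":100,"tx":-8.8,"ty":37.8,"tz":0,"ax":0,"ay":0,"az":0},{"grip":100,"tx":-8.8,"ty":37.8,"tz":0,"ax":0,"ay":0,"az":0},{"grip":100,"tx":-8.8,"ty":37.8,"tz":0,"ax":0,"ay":0,"az":0},{"grip":100,"tx":-8.8,"ty":37.8,"tz":0,"ax":0,"ay":0,"az":0}]' 20 && python3 -m jog '[{"grip":100,"tx":-8.8,"ty":37.8,"tz":0,"ax":0,"ay":0,"az":0},{"grip":100,"tx":-8.8,"ty":37.8,"tz":0,"ax":0,"ay":0,"az":0},{"grip":100,"tx":-8.8,"ty":37.8,"tz":0,"ax":0,"ay":0,"az":0},{"grip":100,"tx":-8.8,"ty":37.8,"tz":10,"ax":0,"ay":0,"az":0},{"grip":100,"tx":-8.8,"ty":37.8,"tz":10,"ax":0,"ay":0,"az":0}]' && python3 -m jog '[{"grip":80,"tx":-8.8,"ty":37.8,"tz":10,"ax":0,"ay":0,"az":0},{"grip":70,"tx":-8.8,"ty":37.8,"tz":10,"ax":0,"ay":0,"az":0},{"grip":70,"tx":0,"ty":0,"tz":40,"ax":0,"ay":0,"az":0},{"grip":70,"tx":0,"ty":0,"tz":20,"ax":0,"ay":0,"az":0},{"grip":70,"tx":0,"ty":0,"tz":0,"ax":0,"ay":0,"az":0}]'
python3 - <<'E'
from h import *
plan(604.2,245.6,220)
c=snap('wrist','w1'); print(proj(c,[[604.2,245.6,64],[604.2,245.6,0]]))
E
```

```text
clock: 0.62
eef_pos: [388.4, 408.2, 404.6]
tool_rot: [0.838, 0.546, -0.0, -0.0]
wrist_force: [0.8, 0.5, -0.7]
grip_width: 88.3
clock: 1.03
eef_pos: [544.0, 291.5, 385.1]
tool_rot: [0.838, 0.546, 0.001, 0.0]
wrist_force: [-0.0, 0.3, -0.3]
grip_width: 88.4
clock: 1.45
eef_pos: [603.0, 244.7, 298.2]
tool_rot: [0.838, 0.545, -0.005, -0.002]
wrist_force: [-0.1, -0.6, -0.1]
grip_width: 61.8
t 1.45 pos [603.  244.7 298.2] yaw 66.08 F [-0.1 -0.6 -0.1] w 61.8
total tool shift [ 1.8  1.4 78.2] rows>= 1.9 turn [-0.5   0.36 -0.  ] rows>= 0.1
[[280.10301552 226.16951157]
 [279.69908051 200.56318463]]
```

View pics/w1.png

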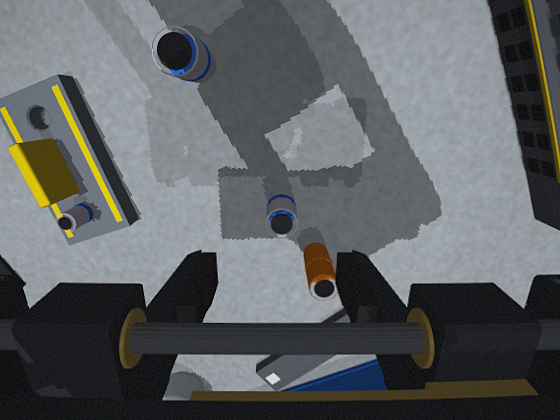

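The thin blue-banded coupler's rim is at about (282,225), against a prediction of (280,226). The thick one is at (177,50) and the orange look-alike at (322,288). Descending.

```bash
python3 -m jog '[{"grip":70,"tx":0.5,"ty":0.5,"tz":25,"ax":0,"ay":0,"az":0},{"grip":70,"tx":0,"ty":0,"tz":30,"ax":0,"ay":0,"az":0},{"grip":70,"tx":0,"ty":0,"tz":25,"ax":0,"ay":0,"az":0},{"grip":70,"tx":0,"ty":0,"tz":10,"ax":0,"ay":0,"az":0},{"grip":70,"tx":0,"ty":0,"tz":0,"ax":0,"ay":0,"az":0}]'
python3 - <<'E'
from h import *
plan(604.2,245.6,193)
c=snap('wrist','w2')
E
```

```text
clock: 1.92
eef_pos: [604.4, 246.8, 213.6]
tool_rot: [0.838, 0.546, -0.001, -0.001]
wrist_force: [-0.7, -0.6, -0.7]
grip_width: 61.7
t 1.9167 pos [604.4 246.8 213.6] yaw 66.22 F [-0.7 -0.6 -0.7] w 61.7
total tool shift [-1.2  0.4 20.6] rows>= 0.5 turn [-0.14  0.1  -0.  ] rows>= 0.0
```

View pics/w2.png

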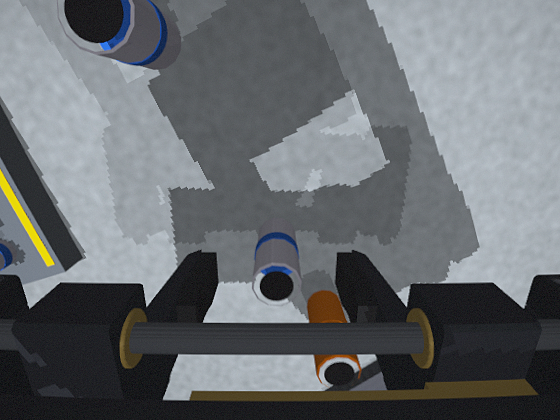

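The coupler's rim, at (276,286), is midway between the fingertips. Descending and gripping.

```bash
python3 -m jog '[{"grip":70,"tx":-0.8,"ty":0.3,"tz":14,"ax":0,"ay":0,"az":0},{"grip":70,"tx":0,"ty":0,"tz":6.5,"ax":0,"ay":0,"az":0},{"grip":40,"tx":0,"ty":0,"tz":0,"ax":0,"ay":0,"az":0},{"grip":10,"tx":0,"ty":0,"tz":0,"ax":0,"ay":0,"az":0},{"grip":10,"tx":0,"ty":0,"tz":0,"ax":0,"ay":0,"az":0}]' 20; python3 -m jog '[{"grip":10,"tx":0,"ty":0,"tz":0,"ax":0,"ay":0,"az":0},{"grip":10,"tx":0,"ty":0,"tz":0,"ax":0,"ay":0,"az":0},{"grip":10,"tx":0,"ty":0,"tz":0,"ax":0,"ay":0,"az":0}]'
python3 - <<'E'
from h import *
plan(604.2,245.6,300)
c=snap('wrist','w3')
E
```

```text
clock: 2.38
eef_pos: [605.4, 245.7, 194.8]
tool_rot: [0.838, 0.546, 0.0, 0.0]
wrist_force: [-0.3, -1.0, -0.2]
grip_width: 43.8
clock: 2.63
eef_pos: [605.3, 245.6, 194.6]
tool_rot: [0.838, 0.546, 0.0, 0.0]
wrist_force: [0.8, -1.6, 0.8]
grip_width: 24.0
t 2.6333 pos [605.3 245.6 194.6] yaw 66.18 F [ 0.8 -1.6  0.8] w 24.0
total tool shift [  -0.4   -0.9 -105.4] rows>= 2.5 turn [ 0.03 -0.02 -0.  ] rows>= 0.0
```

View pics/w3.png

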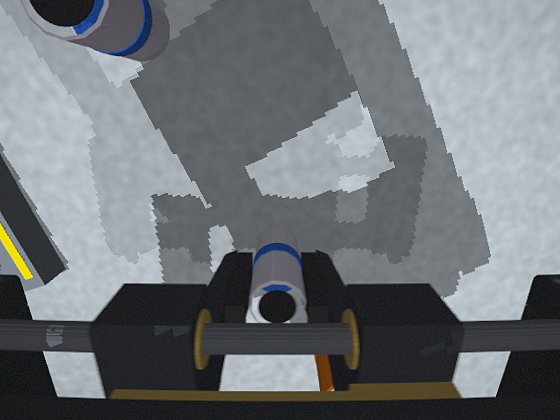

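The opening reads 24.0 mm, so this is the fitting coupler. Lifting and turning by 53.8° to bring the jaws along the carrier's x axis.

```bash
python3 -m jog '[{"grip":10,"tx":0,"ty":0,"tz":-20,"ax":0,"ay":0,"az":0},{"grip":10,"tx":0,"ty":0,"tz":-25,"ax":0,"ay":0,"az":6},{"grip":10,"tx":0,"ty":0,"tz":-25,"ax":0,"ay":0,"az":6},{"grip":10,"tx":0,"ty":0,"tz":-25,"ax":0,"ay":0,"az":6},{"grip":10,"tx":0,"ty":0,"tz":-15,"ax":0,"ay":0,"az":6}]' && python3 -m jog '[{"grip":10,"tx":0,"ty":0,"tz":0,"ax":0,"ay":0,"az":6},{"grip":10,"tx":0,"ty":0,"tz":0,"ax":0,"ay":0,"az":6},{"grip":10,"tx":0,"ty":0,"tz":0,"ax":0,"ay":0,"az":6},{"grip":10,"tx":0,"ty":0,"tz":0,"ax":0,"ay":0,"az":6},{"grip":10,"tx":0,"ty":0,"tz":0,"ax":0,"ay":0,"az":5.8}]'
python3 - <<'E'
from h import *
plan(511.1,-101.7,300,12.4)
E
```

```text
clock: 3.1
eef_pos: [605.7, 245.7, 307.2]
tool_rot: [0.934, 0.357, 0.002, 0.0]
wrist_force: [1.1, -0.4, -0.3]
grip_width: 23.3
clock: 3.52
eef_pos: [605.0, 245.6, 304.1]
tool_rot: [0.994, 0.105, -0.0, 0.0]
wrist_force: [0.3, -0.5, -0.6]
grip_width: 23.3
t 3.5167 pos [605.  245.6 304.1] yaw 12.08 F [ 0.3 -0.5 -0.6] w 23.3
total tool shift [-164.5  319.9    4.2] rows>= 8.6 turn [ 0.    0.02 -0.32] rows>= 0.0
```

```bash
python3 -m jog '[{"grip":10,"tx":-14,"ty":27,"tz":0,"ax":0,"ay":0,"az":0},{"grip":10,"tx":-17,"ty":33,"tz":0,"ax":0,"ay":0,"az":0},{"grip":10,"tx":-17,"ty":33,"tz":0,"ax":0,"ay":0,"az":0},{"grip":10,"tx":-17,"ty":33,"tz":0,"ax":0,"ay":0,"az":-0.3},{"grip":10,"tx":-17,"ty":33,"tz":0,"ax":0,"ay":0,"az":0}]' && python3 -m jog '[{"grip":10,"tx":-17,"ty":33,"tz":0,"ax":0,"ay":0,"az":0},{"grip":10,"tx":-17,"ty":33,"tz":0,"ax":0,"ay":0,"az":0},{"grip":10,"tx":-17,"ty":33,"tz":0,"ax":0,"ay":0,"az":0},{"grip":10,"tx":-17,"ty":33,"tz":10,"ax":0,"ay":0,"az":0},{"grip":10,"tx":-14.5,"ty":29,"tz":20,"ax":0,"ay":0,"az":0}]' && python3 -m jog '[{"grip":10,"tx":0,"ty":0,"tz":20,"ax":0,"ay":0,"az":0},{"grip":10,"tx":0,"ty":0,"tz":10,"ax":0,"ay":0,"az":0},{"grip":10,"tx":0,"ty":0,"tz":0,"ax":0,"ay":0,"az":0},{"grip":10,"tx":0,"ty":0,"tz":0,"ax":0,"ay":0,"az":0}]'
python3 - <<'E'
from h import *
plan(511.1,-101.7,232,12.4)
c=snap('wrist','w4')
t=snap('top','t4');s=snap('side','s4')
crop(t,250,180,370,270,6,'t4c'); crop(s,220,180,360,300,5,'s4c')
E
```

```text
clock: 3.93
eef_pos: [558.4, 71.4, 304.1]
tool_rot: [0.994, 0.111, -0.0, 0.0]
wrist_force: [1.4, -1.2, -0.9]
grip_width: 23.2
clock: 4.35
eef_pos: [514.4, -104.9, 276.5]
tool_rot: [0.994, 0.11, 0.002, 0.002]
wrist_force: [0.8, 0.7, -2.4]
grip_width: 23.4
clock: 4.68
eef_pos: [514.1, -101.8, 243.9]
tool_rot: [0.994, 0.111, -0.001, -0.0]
wrist_force: [1.0, 1.2, -1.1]
grip_width: 22.8
t 4.6833 pos [ 514.1 -101.8  243.9] yaw 12.72 F [ 1.   1.2 -1.1] w 22.8
total tool shift [-2.9 -0.7 11.9] rows>= 0.3 turn [-0.06  0.07  0.32] rows>= 0.0
```

View pics/w4.png

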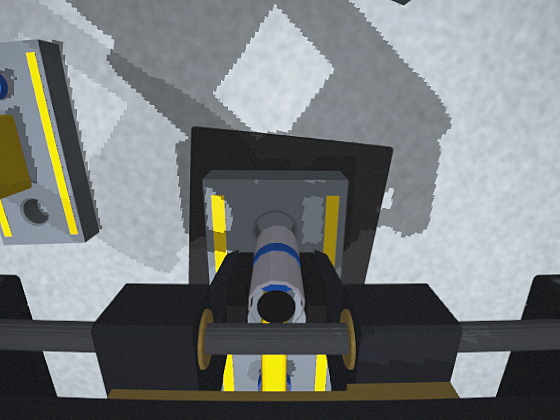

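View pics/s4c.png

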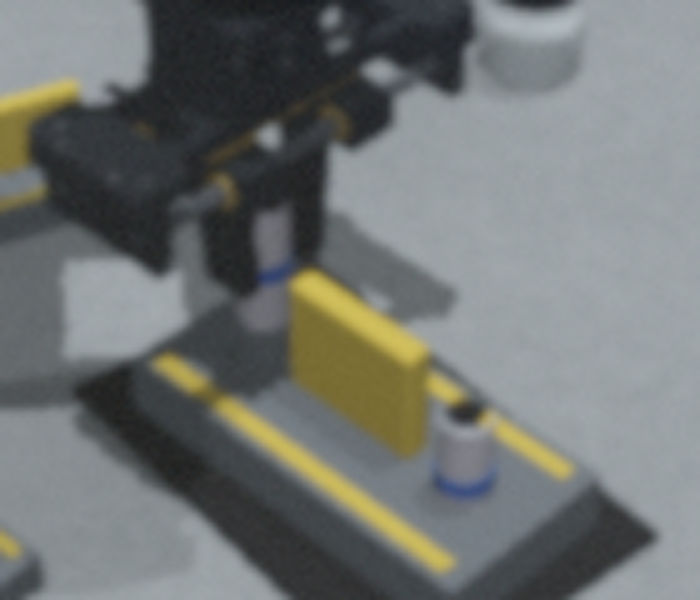

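View pics/t4c.png

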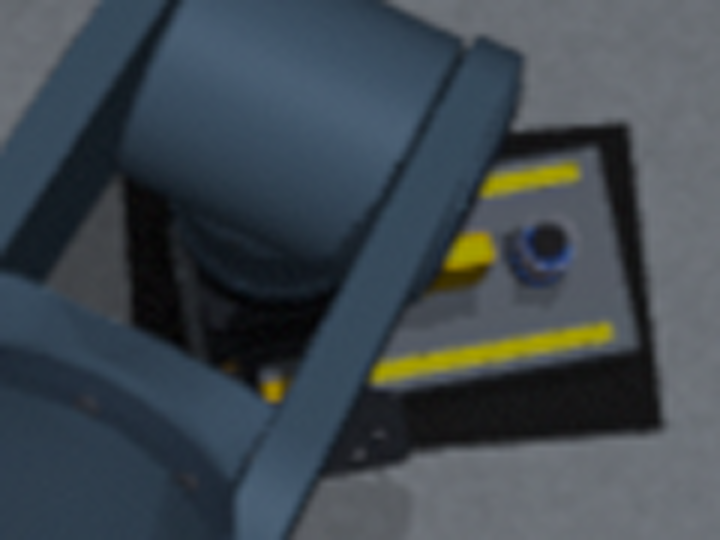

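Run:
```python
from h import *
c=load('w4'); crop(c,220,160,340,340,4,'w4c')
s=arm.read_state()
th=np.linspace(0,2*np.pi,13)[:-1]
b=np.array([511.1,-101.7,34])
# predicted bore rim, foot circle assuming coupler centre at TCP xy, foot at z=243.9-194.6
f=np.array([514.1,-101.8,243.9-194.6])
for n,o,r in [('bore',b,13.25),('foot',f,12),('top',f+[0,0,64],12)]:
    P=o+np.c_[r*np.cos(th),r*np.sin(th),0*th]
    q=((proj(c,P)-[220,160]+.5)*4-.5); print(n,q.min(0).round(0),q.max(0).round(0),'c',((proj(c,o)-[220,160]+.5)*4-.5).round(0))
```

```text
bore [135. 226.] [295. 372.] c [[216. 300.]]
foot [156. 274.] [311. 415.] c [[234. 346.]]
top [123. 515.] [349. 705.] c [[237. 613.]]
```

View pics/w4c.png

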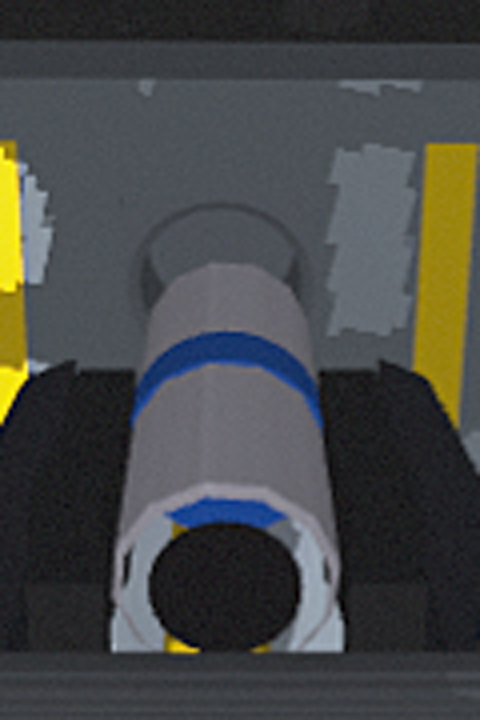

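In the enlarged crop, the bore's rim centre column is about 220 and the coupler's foot is at about 227. Rows agree to within 1 mm beyond the planned shift, so I'll correct tx by −1.2 and ty by −1 and go close above the bore.

```bash
python3 -m jog '[{"grip":10,"tx":-1.2,"ty":-1.0,"tz":5,"ax":0,"ay":0,"az":0},{"grip":10,"tx":0,"ty":0,"tz":6,"ax":0,"ay":0,"az":0},{"grip":10,"tx":0,"ty":0,"tz":0,"ax":0,"ay":0,"az":0},{"grip":10,"tx":0,"ty":0,"tz":0,"ax":0,"ay":0,"az":0}]'
python3 - <<'E'
from h import *
plan(511.1,-101.7,206.6)
c=snap('wrist','w5');crop(c,220,160,340,340,4,'w5c')
s=snap('side','s5');crop(s,250,200,330,270,9,'s5c')
E
```

```text
clock: 5.17
eef_pos: [512.6, -101.4, 232.8]
tool_rot: [0.994, 0.111, -0.0, -0.0]
wrist_force: [0.2, -0.4, -0.4]
grip_width: 23.5
t 5.1667 pos [ 512.6 -101.4  232.8] yaw 12.7 F [ 0.2 -0.4 -0.4] w 23.5
total tool shift [-1.5 -0.  26.2] rows>= 0.6 turn [-0.03  0.05 -0.  ] rows>= 0.0
```

View pics/w5c.png

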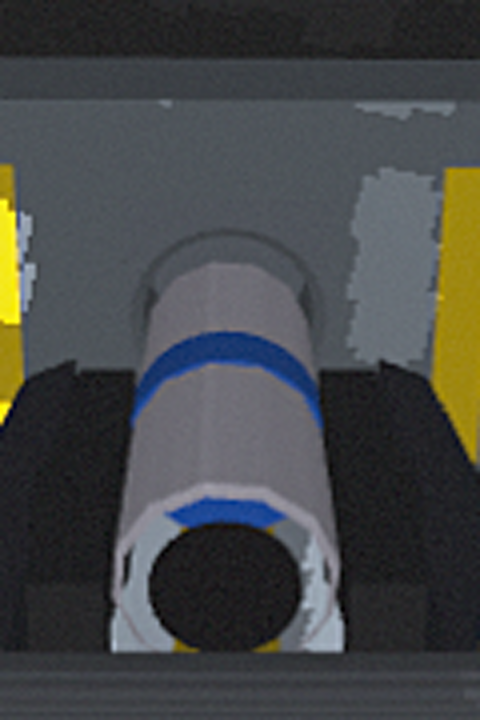

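View pics/s5c.png

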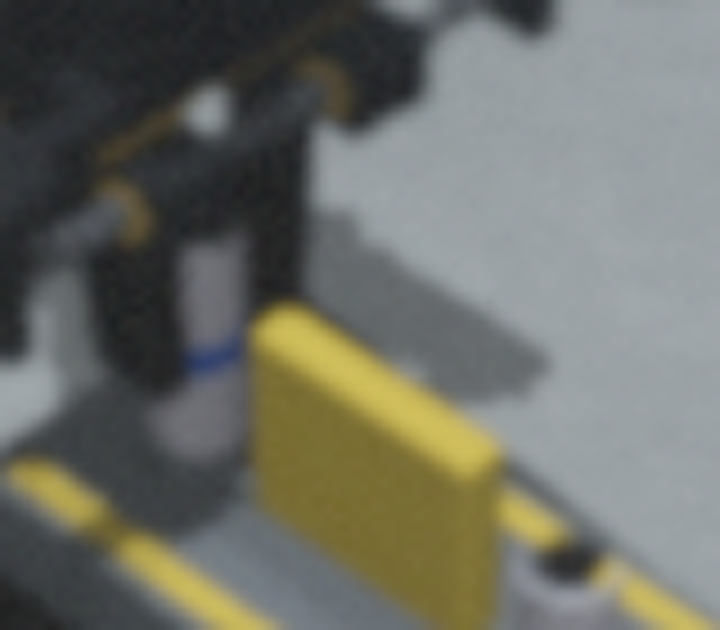

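The rim now spans columns 133–325 (centre 229) and the foot is at 227, so they're aligned. Inserting.

```bash
python3 -m jog '[{"grip":10,"tx":0,"ty":0,"tz":3,"ax":0,"ay":0,"az":0},{"grip":10,"tx":0,"ty":0,"tz":3,"ax":0,"ay":0,"az":0},{"grip":10,"tx":0,"ty":0,"tz":2,"ax":0,"ay":0,"az":0},{"grip":10,"tx":0,"ty":0,"tz":0,"ax":0,"ay":0,"az":0},{"grip":10,"tx":0,"ty":0,"tz":0,"ax":0,"ay":0,"az":0}]'
```

```text
clock: 5.68
eef_pos: [512.7, -101.8, 224.9]
tool_rot: [0.994, 0.11, -0.0, -0.0]
wrist_force: [-0.6, 0.2, -0.7]
grip_width: 23.4
```

```bash
python3 -m jog '[{"grip":10,"tx":0,"ty":0,"tz":4,"ax":0,"ay":0,"az":0},{"grip":10,"tx":0,"ty":0,"tz":4,"ax":0,"ay":0,"az":0},{"grip":10,"tx":0,"ty":0,"tz":4,"ax":0,"ay":0,"az":0},{"grip":10,"tx":0,"ty":0,"tz":0,"ax":0,"ay":0,"az":0},{"grip":10,"tx":0,"ty":0,"tz":0,"ax":0,"ay":0,"az":0}]' && python3 -m jog '[{"grip":10,"tx":0,"ty":0,"tz":3,"ax":0,"ay":0,"az":0},{"grip":10,"tx":0,"ty":0,"tz":2,"ax":0,"ay":0,"az":0},{"grip":10,"tx":0,"ty":0,"tz":0.5,"ax":0,"ay":0,"az":0},{"grip":10,"tx":0,"ty":0,"tz":0,"ax":0,"ay":0,"az":0},{"grip":10,"tx":0,"ty":0,"tz":0,"ax":0,"ay":0,"az":0}]'
```

```text
clock: 6.1
eef_pos: [512.6, -101.7, 212.7]
tool_rot: [0.994, 0.11, -0.0, -0.0]
wrist_force: [0.7, -0.1, -1.2]
grip_width: 23.4
clock: 6.52
eef_pos: [512.8, -101.8, 207.7]
tool_rot: [0.994, 0.11, -0.0, -0.0]
wrist_force: [0.2, -0.5, -0.7]
grip_width: 23.1
```

```bash
python3 -m jog '[{"grip":10,"tx":0,"ty":0,"tz":1,"ax":0,"ay":0,"az":0},{"grip":10,"tx":0,"ty":0,"tz":1,"ax":0,"ay":0,"az":0},{"grip":10,"tx":0,"ty":0,"tz":0,"ax":0,"ay":0,"az":0},{"grip":10,"tx":0,"ty":0,"tz":0,"ax":0,"ay":0,"az":0}]'
```

```text
clock: 6.85
eef_pos: [513.1, -101.9, 206.5]
tool_rot: [0.994, 0.11, 0.0, 0.0]
wrist_force: [-2.4, 0.9, 5.6]
grip_width: 23.1
```

It touched the floor at z 206.5, where 206.6 was expected, with 5.6 N. Letting go.

```bash
python3 -m jog '[{"grip":55,"tx":0,"ty":0,"tz":0,"ax":0,"ay":0,"az":0},{"grip":55,"tx":0,"ty":0,"tz":0,"ax":0,"ay":0,"az":0},{"grip":55,"tx":0,"ty":0,"tz":0,"ax":0,"ay":0,"az":0},{"grip":55,"tx":0,"ty":0,"tz":0,"ax":0,"ay":0,"az":0},{"grip":55,"tx":0,"ty":0,"tz":0,"ax":0,"ay":0,"az":0}]' && python3 -m jog '[{"grip":55,"tx":0,"ty":0,"tz":-15,"ax":0,"ay":0,"az":0},{"grip":55,"tx":0,"ty":0,"tz":-30,"ax":0,"ay":0,"az":0},{"grip":55,"tx":0,"ty":0,"tz":-30,"ax":0,"ay":0,"az":0},{"grip":55,"tx":0,"ty":0,"tz":-15,"ax":0,"ay":0,"az":0},{"grip":55,"tx":0,"ty":0,"tz":0,"ax":0,"ay":0,"az":0}]'
python3 - <<'E'
from h import *
plan(524.0,-160.3,232,12.4)
c=snap('wrist','w6')
s=snap('side','s6');crop(s,230,190,350,290,6,'s6c')
E
```

```text
clock: 7.27
eef_pos: [512.7, -101.8, 205.6]
tool_rot: [0.994, 0.11, -0.0, -0.0]
wrist_force: [0.9, 0.2, -1.0]
grip_width: 48.5
clock: 7.68
eef_pos: [514.2, -102.3, 299.7]
tool_rot: [0.994, 0.11, 0.003, 0.002]
wrist_force: [0.6, -0.2, -0.3]
grip_width: 48.8
t 7.6833 pos [ 514.2 -102.3  299.7] yaw 12.69 F [ 0.6 -0.2 -0.3] w 48.8
total tool shift [-3.6 58.4 67.9] rows>= 2.1 turn [ 0.25 -0.34  0.28] rows>= 0.1
```

View pics/w6.png

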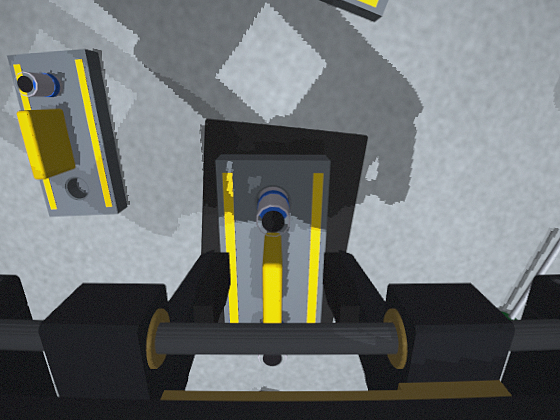

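View pics/s6c.png

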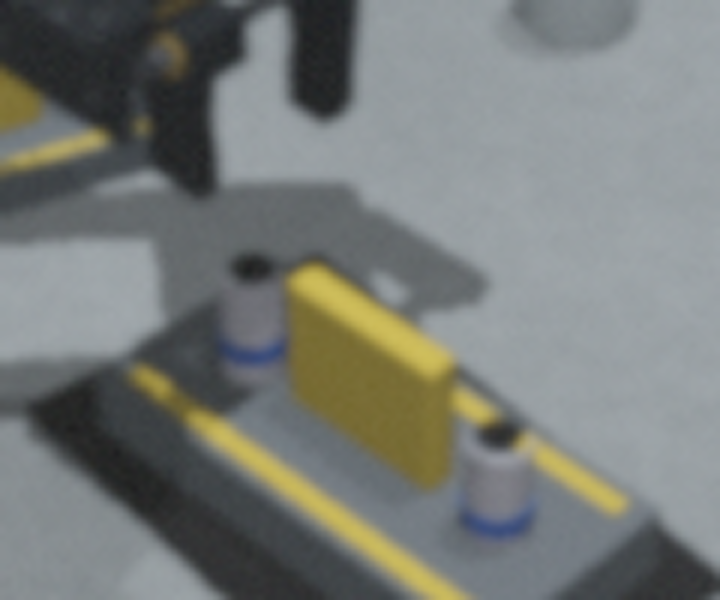

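Run:
```python
from h import *
s=load('s6');w=load('w6')
T=lambda x,y,u0,v0,k:(u0+(x+.5)/k-.5,v0+(y+.5)/k-.5)
u=T(252,266,230,190,6);print('side pix',u)
for z in (76,80,84,88): print(z,world(s,*u,z=z).round(1))
u=T(498,433,230,190,6);print('fixed',world(s,*u,z=76).round(1))
print('fixed depth', [world(s,*T(498+d,433,230,190,6)).round(1) for d in (-25,0,25)])
print([world(s,*T(252+d,266+e,230,190,6)).round(1) for d,e in ((-25,0),(0,0),(25,0),(0,40),(0,10))])
crop(w,230,170,320,260,8,'w6c')
d=w['depth'][180:240,250:300]; 
for v in range(184,236,4): print(v,[world(w,x,v,d=w['depth'][v,x])[2].round(0) for x in range(254,294,4)])
```

```text
side pix (271.5833333333333, 233.91666666666666)
76 [ 513.3 -100.8   76. ]
80 [ 510.9 -104.9   80. ]
84 [ 508.6 -109.1   84. ]
88 [ 506.3 -113.2   88. ]
fixed [ 538.  -217.6   76. ]
fixed depth [array([ 555.8, -178.9,   35.6]), array([ 538.7, -216.7,   74.9]), array([ 546.6, -219.9,   73.4])]
[array([549.7, -16.3,  -0.8]), array([514.2, -99.3,  74.5]), array([545.7, -62.7,  34. ]), array([ 506.8, -111.4,   68. ]), array([ 511.9, -103.1,   73.6])]
184 [np.float64(34.0), np.float64(34.0), np.float64(33.0), np.float64(34.0), np.float64(35.0), np.float64(34.0), np.float64(33.0), np.float64(33.0), np.float64(33.0), np.float64(34.0)]
188 [np.float64(32.0), np.float64(33.0), np.float64(34.0), np.float64(31.0), np.float64(31.0), np.float64(30.0), np.float64(29.0), np.float64(33.0), np.float64(33.0), np.float64(34.0)]
192 [np.float64(34.0), np.float64(32.0), np.float64(24.0), np.float64(39.0), np.float64(44.0), np.float64(45.0), np.float64(42.0), np.float64(35.0), np.float64(32.0), np.float64(33.0)]
196 [np.float64(33.0), np.float64(31.0), np.float64(43.0), np.float64(48.0), np.float64(52.0),
[... 1055 characters left out ...]
, np.float64(76.0), np.float64(76.0), np.float64(75.0), np.float64(75.0), np.float64(76.0), np.float64(76.0), np.float64(32.0), np.float64(74.0)]
224 [np.float64(33.0), np.float64(34.0), np.float64(76.0), np.float64(76.0), np.float64(76.0), np.float64(76.0), np.float64(76.0), np.float64(77.0), np.float64(32.0), np.float64(33.0)]
228 [np.float64(33.0), np.float64(33.0), np.float64(33.0), np.float64(76.0), np.float64(76.0), np.float64(76.0), np.float64(77.0), np.float64(77.0), np.float64(33.0), np.float64(33.0)]
232 [np.float64(33.0), np.float64(32.0), np.float64(74.0), np.float64(33.0), np.float64(75.0), np.float64(75.0), np.float64(34.0), np.float64(33.0), np.float64(33.0), np.float64(35.0)]
```

View pics/w6c.png

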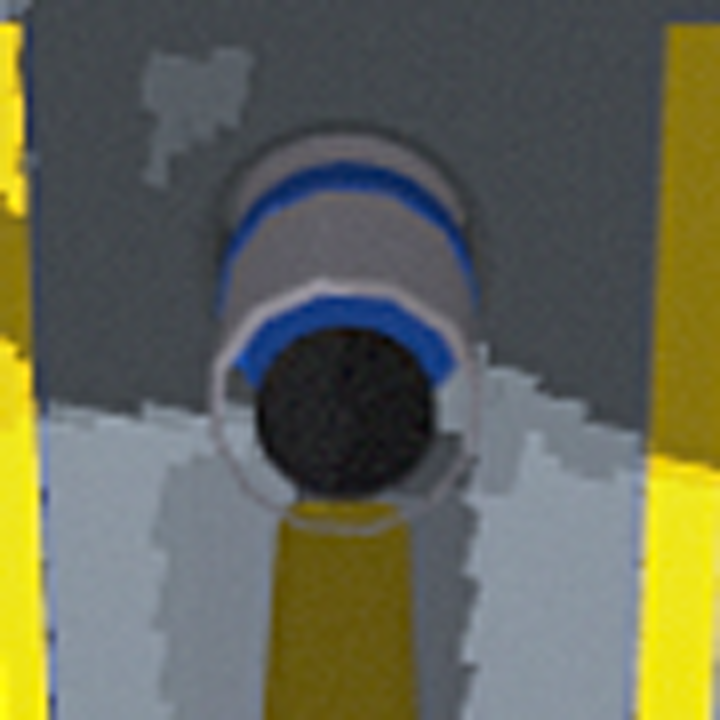

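The wrist depth puts the coupler's rim at z≈76 all round, which is where a fully home coupler should be, and it stands upright and free. Now to the handle, using the bore offset seen on contact.

```bash
python3 -m jog '[{"grip":55,"tx":-0.8,"ty":20,"tz":0,"ax":0,"ay":0,"az":0.3},{"grip":55,"tx":-0.8,"ty":25,"tz":0,"ax":0,"ay":0,"az":0},{"grip":55,"tx":-0.4,"ty":13.4,"tz":10,"ax":0,"ay":0,"az":0},{"grip":55,"tx":0,"ty":0,"tz":20,"ax":0,"ay":0,"az":0},{"grip":55,"tx":0,"ty":0,"tz":0,"ax":0,"ay":0,"az":0}]'
python3 - <<'E'
from h import *
plan(525.6,-160.4,225,12.4)
c=snap('wrist','w7')
E
```

```text
clock: 8.2
eef_pos: [521.5, -159.1, 260.6]
tool_rot: [0.994, 0.107, -0.003, -0.002]
wrist_force: [-1.1, 0.7, -0.9]
grip_width: 48.4
t 8.2 pos [ 521.5 -159.1  260.6] yaw 12.29 F [-1.1  0.7 -0.9] w 48.4
total tool shift [ 4.   2.4 35.5] rows>= 0.9 turn [-0.33  0.37 -0.12] rows>= 0.1
```

View pics/w7.png

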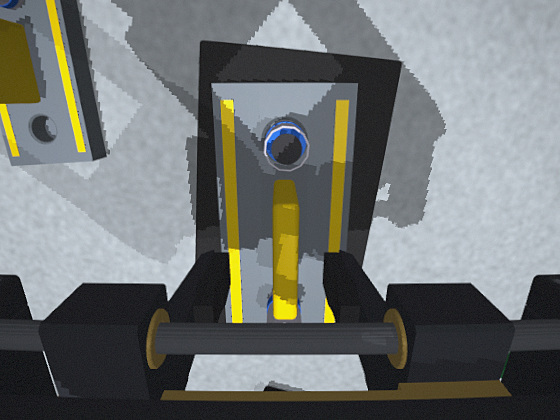

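The handle is at column 285 and the finger midpoint at about 277, which agrees with the +3 mm tx correction. Descending and gripping.

```bash
python3 -m jog '[{"grip":55,"tx":3,"ty":1.5,"tz":5,"ax":0,"ay":0,"az":0},{"grip":55,"tx":0,"ty":0,"tz":15,"ax":0,"ay":0,"az":0},{"grip":55,"tx":0,"ty":0,"tz":13,"ax":0,"ay":0,"az":0},{"grip":55,"tx":0,"ty":0,"tz":0,"ax":0,"ay":0,"az":0},{"grip":55,"tx":0,"ty":0,"tz":0,"ax":0,"ay":0,"az":0}]'
python3 - <<'E'
from h import *
plan(525.6,-160.4,225,12.4)
c=snap('wrist','w8')
E
```

```text
clock: 8.67
eef_pos: [526.6, -159.5, 232.4]
tool_rot: [0.994, 0.108, -0.001, -0.0]
wrist_force: [-0.4, 0.2, -0.3]
grip_width: 48.4
t 8.6667 pos [ 526.6 -159.5  232.4] yaw 12.41 F [-0.4  0.2 -0.3] w 48.4
total tool shift [-1.2  0.6  7.4] rows>= 0.2 turn [-0.06  0.06  0.01] rows>= 0.0
```

View pics/w8.png

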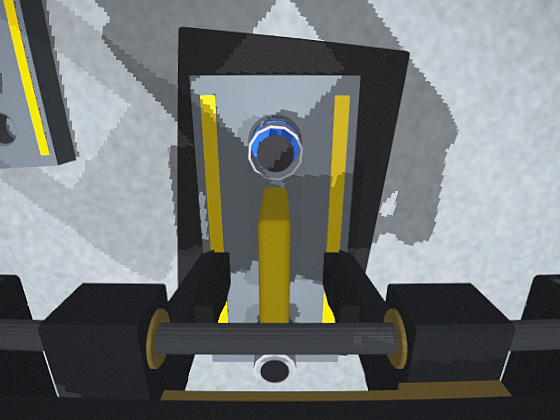

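Handle at column 275, fingers' middle at 277. Finishing the descent and closing.

```bash
python3 -m jog '[{"grip":55,"tx":-0.5,"ty":0.5,"tz":7,"ax":0,"ay":0,"az":0},{"grip":55,"tx":0,"ty":0,"tz":0,"ax":0,"ay":0,"az":0},{"grip":35,"tx":0,"ty":0,"tz":0,"ax":0,"ay":0,"az":0},{"grip":15,"tx":0,"ty":0,"tz":0,"ax":0,"ay":0,"az":0},{"grip":2,"tx":0,"ty":0,"tz":0,"ax":0,"ay":0,"az":0}]' 40; python3 -m jog '[{"grip":2,"tx":0,"ty":0,"tz":0,"ax":0,"ay":0,"az":0},{"grip":2,"tx":0,"ty":0,"tz":0,"ax":0,"ay":0,"az":0},{"grip":2,"tx":0,"ty":0,"tz":0,"ax":0,"ay":0,"az":0},{"grip":2,"tx":0,"ty":0,"tz":0,"ax":0,"ay":0,"az":0}]' 50
```

```text
clock: 9.13
eef_pos: [526.4, -160.7, 226.1]
tool_rot: [0.994, 0.108, 0.0, 0.0]
wrist_force: [-0.1, 0.4, -0.5]
grip_width: 30.4
clock: 9.47
eef_pos: [526.3, -160.7, 225.8]
tool_rot: [0.994, 0.108, -0.0, 0.0]
wrist_force: [-1.3, 0.1, 1.6]
grip_width: 13.7
```

Gripped at 13.7 mm. Lifting gently at first.

```bash
python3 -m jog '[{"grip":2,"tx":0,"ty":0,"tz":-1,"ax":0,"ay":0,"az":0},{"grip":2,"tx":0,"ty":0,"tz":-3,"ax":0,"ay":0,"az":0},{"grip":2,"tx":0,"ty":0,"tz":-5,"ax":0,"ay":0,"az":0},{"grip":2,"tx":0,"ty":0,"tz":-5,"ax":0,"ay":0,"az":0},{"grip":2,"tx":0,"ty":0,"tz":-5,"ax":0,"ay":0,"az":0}]' 55; python3 -m jog '[{"grip":2,"tx":0,"ty":0,"tz":-3,"ax":0,"ay":0,"az":0},{"grip":2,"tx":0,"ty":0,"tz":0,"ax":0,"ay":0,"az":0},{"grip":2,"tx":0,"ty":0,"tz":0,"ax":0,"ay":0,"az":0}]'
python3 - <<'E'
from h import *
s=snap('side','s9');crop(s,210,170,350,290,5,'s9c'); snap('wrist','w9')
st=arm.read_state(); print(st['wrist_force'],st['wrist_torque'])
E
```

```text
clock: 9.88
eef_pos: [526.2, -160.6, 245.0]
tool_rot: [0.994, 0.108, -0.0, -0.0]
wrist_force: [-0.4, -0.7, -6.3]
grip_width: 13.4
clock: 10.13
eef_pos: [526.4, -160.7, 248.1]
tool_rot: [0.994, 0.108, 0.0, 0.0]
wrist_force: [-0.2, -0.2, -5.3]
grip_width: 13.6
[ 0.35043748  0.61462029 -5.93444898] [-0.10740001 -0.00089258  0.02109711]
```

View pics/s9c.png

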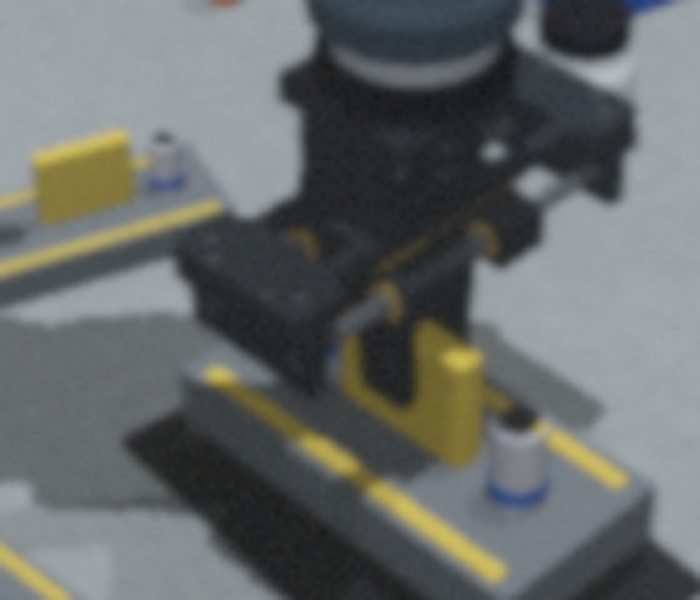

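The carrier hangs clear of its pad and level, with about 6 N on the wrist. Continuing up.

```bash
python3 -m jog '[{"grip":2,"tx":0,"ty":0,"tz":-4,"ax":0,"ay":0,"az":0},{"grip":2,"tx":0,"ty":0,"tz":-8,"ax":0,"ay":0,"az":0},{"grip":2,"tx":0,"ty":0,"tz":-11,"ax":0,"ay":0,"az":0},{"grip":2,"tx":0,"ty":0,"tz":-12,"ax":0,"ay":0,"az":0},{"grip":2,"tx":0,"ty":0,"tz":-12,"ax":0,"ay":0,"az":0}]'; python3 -m jog '[{"grip":2,"tx":0,"ty":0,"tz":-12,"ax":0,"ay":0,"az":0},{"grip":2,"tx":0,"ty":0,"tz":-12,"ax":0,"ay":0,"az":0},{"grip":2,"tx":0,"ty":0,"tz":-12,"ax":0,"ay":0,"az":0},{"grip":2,"tx":0,"ty":0,"tz":-11,"ax":0,"ay":0,"az":0},{"grip":2,"tx":0,"ty":0,"tz":-8,"ax":0,"ay":0,"az":0}]';python3 -m jog '[{"grip":2,"tx":0,"ty":0,"tz":-3,"ax":0,"ay":0,"az":0},{"grip":2,"tx":0,"ty":0,"tz":0,"ax":0,"ay":0,"az":0},{"grip":2,"tx":0,"ty":0,"tz":0,"ax":0,"ay":0,"az":0},{"grip":2,"tx":0,"ty":0,"tz":0,"ax":0,"ay":0,"az":0},{"grip":2,"tx":0,"ty":0,"tz":0,"ax":0,"ay":0,"az":0}]'
python3 - <<'E'
from h import *
plan(526,-160,350)
s=snap('side','s10'); w=snap('wrist','w10')
# plane fit on carrier top from wrist depth: points with z 100..170 
pts=[]
for v in range(0,330,3):
    for u in range(150,400,3):
        d=w['depth'][v,u]
        if d>0:
            p=world(w,u,v,d=d)
            pts.append(p)
pts=np.array(pts); q=pts[(abs(pts[:,2]-156)<12)]
for _ in range(4):
    A=np.c_[q[:,:2],np.ones(len(q))]; k=np.linalg.lstsq(A,q[:,2],rcond=None)[0]; q=q[abs(A@k-q[:,2])<3]
print(len(q),k[:2],q.mean(0),q.min(0),q.max(0))
E
```

```text
clock: 10.65
eef_pos: [526.5, -160.8, 296.5]
tool_rot: [0.994, 0.108, 0.0, 0.0]
wrist_force: [-0.5, 0.1, -5.8]
grip_width: 13.9
clock: 11.07
eef_pos: [526.5, -160.7, 351.6]
tool_rot: [0.994, 0.108, 0.001, 0.0]
wrist_force: [0.2, -0.8, -4.8]
grip_width: 13.6
clock: 11.48
eef_pos: [526.1, -160.5, 351.8]
tool_rot: [0.994, 0.108, -0.001, -0.001]
wrist_force: [-0.8, -0.7, -5.6]
grip_width: 13.3
t 11.4833 pos [ 526.1 -160.5  351.8] yaw 12.37 F [-0.8 -0.7 -5.6] w 13.3
total tool shift [ 0.1 -0.5  1.8] rows>= 0.0 turn [-0.07  0.08 -0.  ] rows>= 0.0
2985 [ 0.00064016 -0.00218373] [ 514.05236014 -112.11570072  159.29801262] [ 461.06717745 -194.0267619   156.50534152] [573.02782732 -56.2451318  162.20543188]
```

View pics/s10.png

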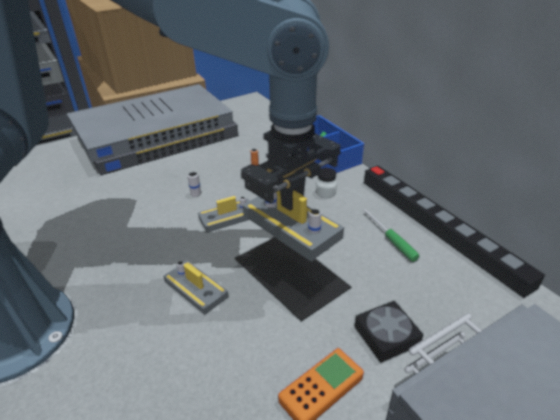

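View pics/w10.png

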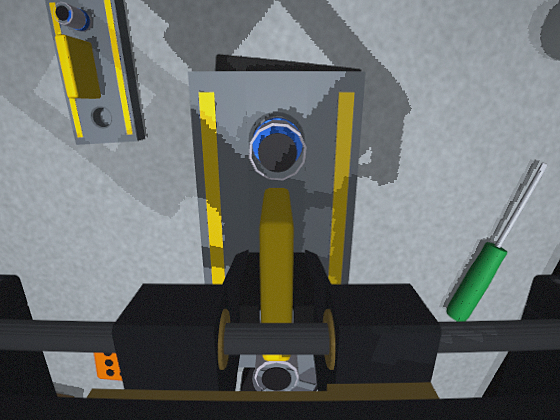

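Carrier top is at z 159, up 125 mm, with a slope under 0.003 rad. The coupler's rim is at (277,147) in the wrist view. One last settling check, then I'll hand in.

```bash
python3 -m jog '[{"grip":2,"tx":0,"ty":0,"tz":0,"ax":0,"ay":0,"az":0},{"grip":2,"tx":0,"ty":0,"tz":0,"ax":0,"ay":0,"az":0},{"grip":2,"tx":0,"ty":0,"tz":0,"ax":0,"ay":0,"az":0},{"grip":2,"tx":0,"ty":0,"tz":0,"ax":0,"ay":0,"az":0},{"grip":2,"tx":0,"ty":0,"tz":0,"ax":0,"ay":0,"az":0}]'
python3 - <<'E'
from h import *
w=load('w10')
z=[world(w,u,v,d=w['depth'][v,u])[2] for v in range(118,180) for u in range(248,308)]
z=np.array(z); z=z[z>190]; print('rim z',np.percentile(z,[5,50,95]),'n',len(z))
print(np.abs(arm.read_state()['dq']).max())
arm.job_done()
E
```

```text
clock: 12.0
eef_pos: [526.3, -160.7, 352.7]
tool_rot: [0.994, 0.108, 0.0, 0.0]
wrist_force: [-1.2, -0.1, -5.9]
grip_width: 13.7
rim z [199.80791304 201.57051685 202.74821907] n 1647
0.0023705289536193894
the job is handed in; nothing more can be done
```

The job is handed in at about 12 s on the robot's clock, with the gripper still holding the carrier by its yellow handle. No verdict is reported, so these are my own last checks.

**What I did:** I picked the thinner coupler, which gave 24.0 mm between the fingers, and put it into the bore of the large carrier on the pad. It touched the floor at the expected height, and I let it go. I then gripped the handle and lifted the carrier straight up. The 30 mm coupler was left untouched.

**Last checks:**
- **Coupler seated:** before the lift its rim measured z ≈ 76 mm, which is fully home. After the lift it stood about 42 mm above the carrier's top (201.6 against 159.3 mm).
- **Carrier:** it is raised about 125 mm, level to within 0.003 rad, and still (largest joint speed 0.002 rad/s).
- **Bench:** the thick coupler is upright, and I saw no change in the bystanders that were in view.

**Disagreement:** the wrist camera read about 1 to 3 mm off the arm's own position, so I aligned the coupler by its position relative to the bore. Nothing failed, apart from one move call refused at the start for missing keys, before anything moved.

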